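Tuck the vial box's lid shut behind its front rim

ROBOT

A 7-joint arm with a two-finger parallel gripper is mounted at the origin on a cart in front of the work surface, level with it; the furniture and walls round the work are solid. World frame = base frame: x ahead of the robot, y to its left, z up, the work surface at z = 0. Lengths are in m, angles in rad, forces in N, time in s.
With the tool pointing down it reaches from about 0.4 to 0.85 m from the base axis. Payload 4.5 kg.
Tool frame: the origin (TCP) lies midway between the tips of the shut fingers; the grasp point (between the pads) lies 19 mm behind it; z points along the fingers, y is the line along which they close (so a half turn about z gives the same grasp; the last joint's range is limited). The gripper opens to 88 mm and grips with 3 to 60 N. Pads are 18 mm wide; open, the fingers measure 123 mm over their backs; the gripper's body (75 mm by 187 mm) begins 45 mm behind the grasp point.
Start: joints at [-1.15, 0.689, -0.195, 1.565, 0.157, 0.902, -0.215], TCP at [0.236, 0.579, 0.239] pointing down, gripper open.
Joint ranges: [-3.01, 3.01], [-0.46, 2.08], [-1.47, 1.51], [0.13, 2.56], [-1, 4.14], [0.04, 2.09], [-2.66, 2.66]. Speed limits (rad/s): [2.57, 2.57, 3.14, 3.14, 3.14, 3.14, 3.14].

INTERFACE

Orientations are given as a unit quaternion [x, y, z, w].
In Python, from plant import get_state, viewer, workorder gives the robot as it stands. The module is installed in compiled form; this text tells all that it offers.
- The arm moves only by the tool step_arm, never from a script. Its argument "motion" is a list of rows, each an object of numbers: "wx", "wy", "wz": the turn, a rotation vector about the tool's x, y, z each as a share of 180 degrees, from -1 to 1; "dx", "dy", "dz": the shift along the tool's x, y, z each as a share of 8 cm, from -1 to 1; "claw": the finger opening in mm, from 0 to 88.1. A call has 1 to 8 rows; each row is the pose to reach, as a shift and turn from the pose commanded when the call began, along the tool's axes at that moment, turning the shorter way round; what a row does not reach only later rows make up. A row lasts 1/10 s, in which the tool goes at most 50 mm and 8.59 degrees, less where a joint would pass 70% of its speed; a pose out of reach is approached as far as the arm can. A call with a number of a shift or a turn outside -1 to 1 is refused whole. A call with a gripper value outside its range is refused whole. The fingers move at their own pace and stop on an object; "force" is the grip in N (left out, the last holds). Time passes only in rows, so rows that repeat a pose let the fingers close. It gives the time, the measured TCP pose, the force, the opening and the grip force at its end, in the units of the state.
- get_state(): the state, without advancing time (a new reading comes with each control period).
- viewer.snapshot(name): name is "scene" or "top" or "wrist"; returns (picture, depth): 420x560x3 uint8, red, green, blue; 420x560 float32, m along the optical axis (not along the pixel's ray), 0 where there is no reading.
- viewer.calibration(name): a dict with "vfov" (degrees; the focal length in pixels is half the picture's height over the tangent of half this angle, whatever the lens; pixels are square), "cx", "cy" (the principal point, pixels), "dist_coeffs" ([k1, k2, p1, p2, k3] as OpenCV has them; the pictures are not rectified), "extrinsics" (4x4, takes a point from camera to world coordinates). Camera axes: x right, y down, z forward; pixel columns grow to the right and rows downward; lengths in m; the calibration is good to about 2 mm. A picture is of the moment at which its call begins: read the wrist's pose just before it. calibration takes no time and is no camera call; for the wrist camera it gives the pose at the moment of the call.
- workorder.finish_job(): hands the job in; it is judged then, once.
The state is a dict: "clock": time; "q": joint angles; "qd": joint speeds; "joint_torque": joint torques, N m; "tool_pos": TCP position; "eef_rot": TCP orientation; "contact_force": force on the tool from outside, world axes, zero at the start; "moment": the same for the moment, N m; "opening": opening from 0.0 (shut) to 1.0 (fully open); "finger_force": force on a finger pad.
Only numpy, scipy, OpenCV 4.12 (cv2) and the standard library are available. Lean on these libraries where they do the work, as an engineer would, in place of code of your own. Each camera call takes 0.05 s, during which the arm holds its last target. There are 200 camera calls.

TASK

Shut the open vial box. The blue tab on the lid's free edge splays outward, so bend it inward until it no longer lands outside, swing the lid over, get the tab down behind the inside of the box's blue front rim, and press the lid fully home so that it stays latched. Press gently (never harder than about 35 N) and leave the two loose vials standing beside the box where they are.

Things in the scene. Friction and masses are not known exactly. Their poses are not given: they have to be found in the camera images.
- vial_box: White folding sample-vial box, fixed to the bench, 101 x 100 x 60 mm (x, y, z), vials inside. Origin at its underside; -x is the front (wall outer face at x = -52, roughly facing the robot), z up. A blue rolled rim, a rod 7 mm thick, tops the front wall on x = -52 to -45, z = 53 to 60. The rear wall is at x = 46 to 49, walls 3 mm thick.
- lid_hinge (a point): Middle of the lid's hinge line, 46 mm behind the box origin (its +x), 61 mm up; the line runs along the box's y.
- lid (a joint): Angle of the lid, rad: 0 shut and level, about 1.57 upright, up to 2.1 leaning back, away from the front. White plate with a blue panel, 90 mm long from hinge to free edge, 96 mm wide, 2.5 mm thick. Its stiff hinge (0.14 N m) keeps it where it is left.
- lid_edge (a point): Middle of the lid's free edge, on its outer face, 90 mm from the hinge; the tab's crease runs along this edge.
- tab (a joint): Angle of the blue tab at its crease, rad: 0 square to the lid (points straight down when shut), positive splayed outward, negative folded inward. Crease friction holds a bend but it springs back in part: however far it is folded in, it returns to about -0.18. At 0 or more the tab lands on top of or outside the rim; at -0.1 or less inside the rim's crest. Folding it in takes 2 to 3 N near its edge.
- tab_edge (a point): Middle of the tab's free edge, 28 mm from the crease. The tab is 66 mm wide, 2 mm thick; on its outer face a ramp rises from the free edge to a step 5 mm proud, 10.5 mm from the crease. When the lid's free edge is pressed down with some 5 to 12 N the ramp slides past the rim and the step snaps under it and holds the lid.
- rim (a point): Middle of the top of the blue front rim, 48.5 mm in front of the box origin, 60 mm up.
- blue_cap_vial: Loose standing vial with blue cap, 28 x 28 x 58 mm, origin at its base; leave it alone.
- white_cap_vial: Loose standing vial with white cap, 28 x 28 x 58 mm, origin at its base; leave it alone.

How it is judged:
By the outcome, as a careful person would: the job done as asked, in the order asked, and still so for the second after the job is handed in, with the robot touching nothing.
It also fails if it takes over 54 s, if anything falls off the work surface, if the arm or the gripper's body presses on something with over 40 N, if the wrist force passes 120 N, or if a joint passes its speed limit or range.

## Working session

There is one attempt and no reset: what is moved stays moved. The work goes in short steps, Python scripts to look and compute and a tool call to move; the robot and the scene stay as the last step left them, time stands still between calls to the robot, and variables do not carry over. Pictures are saved under pics/ and viewed, at most 10 in all, crops included, and the job is handed in when it is done.

Besides the shell and the picture viewer there is one more tool, called after "Emit:" in YAML: its name, and indented under it one key for each argument. step_arm: Moves the arm, as the interface text tells. Shift numbers are shares of 8 cm and turn numbers shares of 180 degrees, none past 1 either way. Its arguments: {"type":"object","properties":{"motion":{"type":"array","items":{"type":"object","properties":{"wx":{"type":"number","minimum":-1,"maximum":1},"wy":{"type":"number","minimum":-1,"maximum":1},"wz":{"type":"number","minimum":-1,"maximum":1},"dx":{"type":"number","minimum":-1,"maximum":1},"dy":{"type":"number","minimum":-1,"maximum":1},"dz":{"type":"number","minimum":-1,"maximum":1},"claw":{"type":"number"}}}},"force":{"type":"number"}},"required":["motion"]}

```bash
mkdir -p pics
cat > h.py <<'E'
import numpy as np, cv2
from plant import get_state, viewer, workorder
from scipy.spatial.transform import Rotation as R
def snap(n,tag):
    c=viewer.calibration(n); p,d=viewer.snapshot(n)
    cv2.imwrite(f'pics/{tag}.png',p[:,:,::-1]); np.savez(f'{tag}.npz',p=p,d=d,E=c['extrinsics'],v=c['vfov'],c=[c['cx'],c['cy']],k=c['dist_coeffs'])
def load(tag):
    return np.load(f'{tag}.npz')
def pts(tag,px,win=1):
    z=load(tag); f=210/np.tan(np.radians(z['v'])/2); K=np.array([[f,0,z['c'][0]],[0,f,z['c'][1]],[0,0,1.]])
    px=np.array(px,float).reshape(-1,2); n=cv2.undistortPoints(px[:,None],K,z['k'])[:,0]
    dd=[]
    for u,v in px.astype(int):
        w=z['d'][max(0,v-win):v+win+1,max(0,u-win):u+win+1]; w=w[w>0]; dd.append(np.median(w) if w.size else 0)
    dd=np.array(dd); P=np.c_[n*dd[:,None],dd]
    return P@z['E'][:3,:3].T+z['E'][:3,3]
def cloud(tag):
    z=load(tag); vv,uu=np.nonzero(z['d']>0); px=np.c_[uu,vv]
    return pts(tag,px,0),z['p'][vv,uu],px
E
python3 - <<'E'
from h import *
snap('scene','s0'); snap('top','t0')
a=cv2.imread('pics/s0.png');b=cv2.imread('pics/t0.png')
cv2.imwrite('pics/both.png',cv2.resize(np.vstack([a,b]),None,fx=.71,fy=.71))
s=get_state(); print(s['clock'],s['tool_pos'],s['eef_rot'],s['contact_force'])
E
```

```text
0.1 [0.23561372 0.57829926 0.23798148] [ 1.92181746e-01  9.81359020e-01 -8.00486035e-04 -1.00647221e-04] [0.2196355  0.64062575 0.11079151]
```

View pics/s0.png

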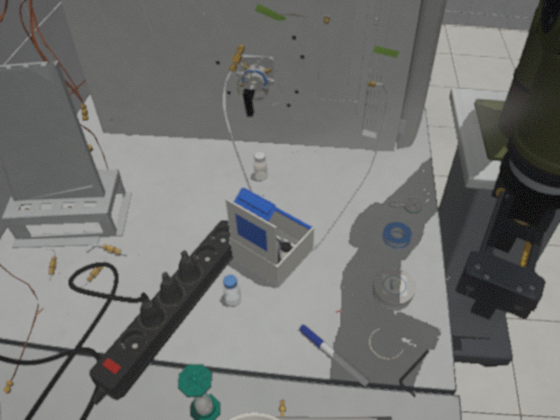

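View pics/t0.png

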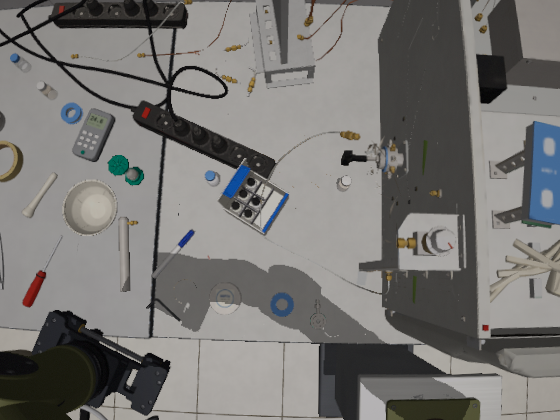

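Scene: the box is at about (270,240), with its upright lid at (255,225) and vials at (260,165) and (231,290). Top: the blue rim is at (237,180), the lid at (272,210), and the vials at (211,178) and (345,183).

Run:
```python
from h import *
np.set_printoptions(precision=4,suppress=True)
print(pts('t0',[(237,180),(272,210),(211,178),(345,183),(252,200),(60,300),(300,220)]))
P,C,px=cloud('t0')
c0=pts('t0',[(252,200)])[0]
C=C.astype(int)
near=np.linalg.norm(P[:,:2]-c0[:2],axis=1)<.13
blue=near&(C[:,2]>C[:,0]+60)&(P[:,2]>.03)
for lo,hi in [(.045,.07),(.07,.2)]:
    m=blue&(P[:,2]>lo)&(P[:,2]<hi); q=P[m]; print(lo,m.sum(),q.mean(0) if m.any() else '',q.min(0),q.max(0))
    if m.sum()>5: print(px[m].min(0),px[m].max(0)); r=cv2.minAreaRect((q[:,:2]*1000).astype(np.float32)); print(r)
P,C,px=cloud('s0');C=C.astype(int)
near=np.linalg.norm(P[:,:2]-c0[:2],axis=1)<.13
for nm,m in [('hi',near&(P[:,2]>.075))]:
    q=P[m]; print(nm,m.sum(),q.mean(0),q.min(0),q.max(0))
for (a,b) in [('t0',(205,150,305,245)),('s0',(210,170,330,300))]:
    im=cv2.imread(f'pics/{a}.png')[b[1]:b[3],b[0]:b[2]]; cv2.imwrite(f'pics/{a}c.png',cv2.resize(im,None,fx=4,fy=4,interpolation=cv2.INTER_CUBIC))
A=cv2.imread('pics/t0c.png');B=cv2.imread('pics/s0c.png')
h=max(A.shape[0],B.shape[0]);o=np.zeros((h,A.shape[1]+B.shape[1],3),np.uint8);o[:A.shape[0],:A.shape[1]]=A;o[:B.shape[0],A.shape[1]:]=B
o=cv2.resize(o,(792,int(h*792/o.shape[1]))); cv2.imwrite('pics/c0.png',o); print(o.shape)
```

```text
[[0.5313 0.4191 0.1651]
 [0.502  0.3578 0.003 ]
 [0.558  0.4864 0.0581]
 [0.5548 0.2056 0.059 ]
 [0.5151 0.3991 0.0487]
 [0.2866 0.8238 0.0002]
 [0.4819 0.2957 0.0005]]
0.045 212 [0.5159 0.3987 0.0588] [0.4494 0.3241 0.0464] [0.5749 0.4997 0.064 ]
[205 171] [288 231]
((531.1429443359375, 421.47259521484375), (171.34585571289062, 94.19819641113281), 59.58915328979492)
0.07 358 [0.5301 0.421  0.1632] [0.4988 0.398  0.152 ] [0.5628 0.4455 0.1692]
[223 165] [249 197]
((530.65673828125, 421.7814025878906), (21.896150588989258, 65.26512908935547), 59.92905807495117)
hi 2482 [0.5366 0.4229 0.1334] [0.4957 0.2965 0.075 ] [0.6261 0.4681 0.2228]
(468, 792, 3)
```

View pics/c0.png

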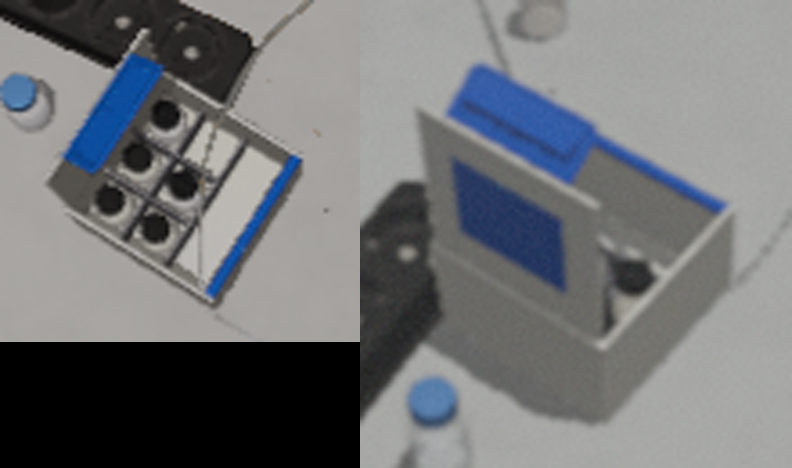

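The left crop shows the tab up on the lid at the left and the rim at the right. The right crop shows the lid upright, with the tab pointing toward the front rim. Next I fit the box frame.

Run:
```python
from h import *
np.set_printoptions(precision=4,suppress=True)
P,C,px=cloud('t0');C=C.astype(int)
bl=(C[:,2]>C[:,0]+60)
m=bl&(px[:,0]>255)&(px[:,0]<292)&(px[:,1]>185)&(px[:,1]<240)&(P[:,2]>.04)
q=P[m];r=cv2.minAreaRect((q[:,:2]*1000).astype(np.float32));print('rim',m.sum(),q.mean(0),r)
m=bl&(P[:,2]>.14)&(px[:,0]>215)&(px[:,0]<255)
t=P[m]
c=q[:,:2].mean(0); u,s,v=np.linalg.svd(q[:,:2]-c); ydir=v[0]
rim=np.array(r[0])/1000
x=np.array([-ydir[1],ydir[0]]); 
if x@(t[:,:2].mean(0)-rim)<0:x=-x
y=np.array([-x[1],x[0]]); org=rim+.0485*x
print('x',x,'y',y,'org',org,'yaw',np.degrees(np.arctan2(x[1],x[0])))
def tob(P): d=P[:,:2]-org; return np.c_[d@x,d@y,P[:,2]]
b=tob(t); print('tab',b.min(0),b.max(0))
# profile x vs z of tab
for lo in np.arange(b[:,0].min(),b[:,0].max(),.004):
    k=(b[:,0]>=lo)&(b[:,0]<lo+.004); print(round(lo,3),k.sum(),np.median(b[k,2]).round(4), b[k,1].min().round(3),b[k,1].max().round(3))
# whole box from both
P2,C2,_=cloud('s0'); B=tob(P2)
m=(abs(B[:,1])<.04)&(B[:,0]>0.0)&(B[:,0]<.09)&(B[:,2]>.065)
print('scene lid'); 
for lo in np.arange(.065,.18,.008):
    k=m&(B[:,2]>=lo)&(B[:,2]<lo+.008)
    if k.any(): print(round(lo,3),k.sum(),np.median(B[k,0]).round(4),B[k,0].min().round(4),B[k,0].max().round(4))
k=(B[:,2]>.1)&(np.hypot(B[:,0],B[:,1])<.1); print('lid y range',B[k].min(0),B[k].max(0))
# boxes walls/rims: cells z .045-.066
k=(B[:,2]>.03)&(B[:,2]<.064)&(abs(B[:,0])<.075)&(abs(B[:,1])<.075); print('wall',np.percentile(B[k],[1,99],axis=0))
b2=(C2[:,2].astype(int)>C2[:,0].astype(int)+60)&(B[:,2]>.053)&(B[:,2]<.065)&(B[:,0]<-.03)&(B[:,0]>-.07)&(abs(B[:,1])<.07)
print('scene rim',B[b2].mean(0),B[b2].min(0),B[b2].max(0))
np.savez('box.npz',x=x,y=y,org=org)
```

```text
rim 135 [0.4893 0.3499 0.0596] ((489.27313232421875, 350.12994384765625), (6.284570693969727, 94.18798065185547), 59.90502166748047)
x [0.5064 0.8623] y [-0.8623  0.5064] org [0.5138 0.392 ] yaw 59.57613447789492
tab [ 0.0231 -0.0321  0.152 ] [0.0452 0.0332 0.1692]
0.023 73 0.1668 -0.032 0.032
0.027 74 0.1656 -0.032 0.033
0.031 71 0.1643 -0.032 0.033
0.035 69 0.1632 -0.032 0.033
0.039 43 0.1582 -0.032 0.033
0.043 28 0.1544 -0.031 0.031
scene lid
0.065 118 0.0455 0.0443 0.0515
0.073 121 0.0457 0.0436 0.0472
0.081 113 0.046 0.0445 0.0479
0.089 123 0.046 0.0437 0.0475
0.097 126 0.0461 0.0438 0.0474
0.105 126 0.046 0.0443 0.0475
0.113 133 0.046 0.0443 0.0474
0.121 140 0.0461 0.0445 0.0479
0.129 143 0.0458 0.044 0.0474
0.137 149 0.0458 0.0441 0.0477
0.145 191 0.0453 0.0403 0.0476
0.153 271 0.0395 0.0276 0.0456
0.161 440 0.0298 0.021 0.0392
0.169 2 0.0251 0.0242 0.0259
lid y range [-0.0292 -0.0944  0.1001] [0.0479 0.0473 0.2043]
wall [[-0.0523 -0.0727  0.0304]
 [ 0.072   0.0495  0.0636]]
scene rim [-0.0487  0.0081  0.06  ] [-0.0521 -0.029   0.0554] [-0.0459  0.0443  0.0635]
```

Emit:
step_arm:
  motion:
    - {"dx": -0.5, "wz": 0.046, "claw": 0}
    - {"dx": -1, "wz": 0.046, "claw": 0}
    - {"dx": -1, "wz": 0.046, "claw": 0}
  force: 20

```text
$.motion[0]: bad value
```

Emit:
step_arm:
  motion:
    - {"dx": -0.5}
    - {"dx": -1}

```text
$.motion[0]: bad value
```

Emit:
step_arm:
  motion:
    - {"dx": -0.5}
    - {"dx": -1}

```text
$.motion[0]: bad value
```

Emit:
step_arm:
  motion:
    - {"dx": -0.5}
    - {"dx": -1}
    - {"dx": -1}
    - {"dx": -1}

```text
$.motion[0]: bad value
```

```bash
cat > st.py <<'E'
from h import *
b=np.load('box.npz'); s=get_state(); d=s['tool_pos'][:2]-b['org']
M=R.from_quat(s['eef_rot']).as_matrix()
print('t',round(s['clock'],2),'box mm',np.round([d@b['x']*1e3,d@b['y']*1e3,s['tool_pos'][2]*1e3],1),'F',np.round(s['contact_force'],2),'toolx',M[:,0].round(3),'z',M[:,2].round(3),'yawerr',np.degrees(np.arctan2(M[:,1][1],M[:,1][0])-np.arctan2(b['x'][1],b['x'][0])).round(2),'op',s['opening'])
E
python3 st.py
```

```text
t 0.1 box mm [ 19.8 334.3 238. ] F [0.22 0.64 0.11] toolx [-0.926  0.377 -0.   ] z [-0.001 -0.002 -1.   ] yawerr 8.26 op 1.0032348436030984
```

Emit:
step_arm:
  motion:
    - {"dx": -0.5, "dy": 0, "dz": 0, "wx": 0, "wy": 0, "wz": 0.046, "claw": 0}
    - {"dx": -1, "dy": 0, "dz": 0, "wx": 0, "wy": 0, "wz": 0.046, "claw": 0}
    - {"dx": -1, "dy": 0, "dz": 0, "wx": 0, "wy": 0, "wz": 0.046, "claw": 0}
  force: 20

```text
clock: 0.4
tool_pos: [0.3177, 0.5443, 0.2381]
eef_rot: [0.267, 0.964, -0.001, 0.003]
contact_force: [0.3, -0.8, -0.0]
opening: 0.751
finger_force: 0.0
```

```bash
python3 st.py
```

```text
t 0.4 box mm [ 32.1 246.3 238.1] F [ 0.33 -0.77 -0.05] toolx [-0.857  0.515 -0.007] z [ 0.006 -0.004 -1.   ] yawerr -0.59 op 0.7511063416296406
```

Emit:
step_arm:
  motion:
    - {"dx": -0.5, "dy": 0, "dz": 0, "wx": 0, "wy": 0, "wz": 0, "claw": 0}
    - {"dx": -1, "dy": 0, "dz": 0, "wx": 0, "wy": 0, "wz": 0, "claw": 0}

```text
clock: 0.6
tool_pos: [0.3781, 0.5084, 0.2383]
eef_rot: [0.261, 0.965, -0.0, -0.001]
contact_force: [0.9, -0.6, 0.1]
opening: 0.567
finger_force: 0.0
```

Emit:
step_arm:
  motion:
    - {"dx": -0.5, "dy": 0, "dz": 0, "wx": 0, "wy": 0, "wz": 0, "claw": 0}
    - {"dx": -1, "dy": 0, "dz": 0, "wx": 0, "wy": 0, "wz": 0, "claw": 0}

```text
clock: 0.8
tool_pos: [0.4486, 0.4667, 0.2383]
eef_rot: [0.262, 0.965, -0.0, -0.0]
contact_force: [0.9, 0.4, 0.7]
opening: 0.391
finger_force: 0.0
```

Emit:
step_arm:
  motion:
    - {"dx": -0.5, "dy": -0.1, "dz": 0, "wx": 0, "wy": 0, "wz": 0, "claw": 0}
    - {"dx": -1, "dy": -0.2, "dz": 0, "wx": 0, "wy": 0, "wz": 0, "claw": 0}
    - {"dx": -1, "dy": -0.25, "dz": 0.2, "wx": 0, "wy": 0, "wz": 0, "claw": 0}
    - {"dx": -1, "dy": -0.25, "dz": 0.4, "wx": 0, "wy": 0, "wz": 0, "claw": 0}
    - {"dx": -1, "dy": -0.25, "dz": 0.4, "wx": 0, "wy": 0, "wz": 0, "claw": 0}
    - {"dx": -1, "dy": -0.25, "dz": 0.4, "wx": 0, "wy": 0, "wz": 0, "claw": 0}

```text
clock: 1.4
tool_pos: [0.5061, 0.4102, 0.2066]
eef_rot: [0.262, 0.965, -0.0, -0.0]
contact_force: [-0.4, 0.0, 0.2]
opening: 0.003
finger_force: 0.0
```

```bash
python3 st.py
```

```text
t 1.4 box mm [ 11.8  15.9 206.6] F [-0.39  0.03  0.2 ] toolx [-0.862  0.506  0.001] z [-0.001 -0.    -1.   ] yawerr 0.02 op 0.0026136386443844127
```

Emit:
step_arm:
  motion:
    - {"dx": -0.2, "dy": 0, "dz": 0.2, "wx": 0, "wy": 0, "wz": 0, "claw": 0}
    - {"dx": -0.2, "dy": 0, "dz": 0.4, "wx": 0, "wy": 0, "wz": 0, "claw": 0}
    - {"dx": -0.2, "dy": 0, "dz": 0.4, "wx": 0, "wy": 0, "wz": 0, "claw": 0}
    - {"dx": -0.2, "dy": 0, "dz": 0.4, "wx": 0, "wy": 0, "wz": 0, "claw": 0}

```text
clock: 1.8
tool_pos: [0.5208, 0.4016, 0.1746]
eef_rot: [0.263, 0.965, -0.0, -0.0]
contact_force: [-0.4, -0.5, -0.6]
opening: 0.001
finger_force: 0.0
```

Emit:
step_arm:
  motion:
    - {"dx": 0, "dy": 0, "dz": 0.03, "wx": 0, "wy": 0, "wz": 0, "claw": 0}
    - {"dx": 0, "dy": 0, "dz": 0.06, "wx": 0, "wy": 0, "wz": 0, "claw": 0}
    - {"dx": 0, "dy": 0, "dz": 0.09, "wx": 0, "wy": 0, "wz": 0, "claw": 0}
    - {"dx": 0, "dy": 0, "dz": 0.12, "wx": 0, "wy": 0, "wz": 0, "claw": 0}
    - {"dx": 0, "dy": 0, "dz": 0.15, "wx": 0, "wy": 0, "wz": 0, "claw": 0}
    - {"dx": 0, "dy": 0, "dz": 0.18, "wx": 0, "wy": 0, "wz": 0, "claw": 0}
    - {"dx": 0, "dy": 0, "dz": 0.21, "wx": 0, "wy": 0, "wz": 0, "claw": 0}
    - {"dx": 0, "dy": 0, "dz": 0.24, "wx": 0, "wy": 0, "wz": 0, "claw": 0}

```text
clock: 2.6
tool_pos: [0.5203, 0.4015, 0.1553]
eef_rot: [0.263, 0.965, -0.0, -0.0]
contact_force: [-1.2, -1.3, 1.1]
opening: 0.004
finger_force: 1.0
```

```bash
python3 st.py
python3 - <<'E'
from h import *
snap('scene','s1')
im=cv2.imread('pics/s1.png')[150:310,190:350]; cv2.imwrite('pics/s1c.png',cv2.resize(im,None,fx=3.5,fy=3.5,interpolation=cv2.INTER_CUBIC))
E
```

```text
t 2.6 box mm [ 11.5  -0.7 155.3] F [-1.18 -1.28  1.11] toolx [-0.862  0.507  0.   ] z [-0. -0. -1.] yawerr -0.02 op 0.004127212609476872
```

View pics/s1c.png

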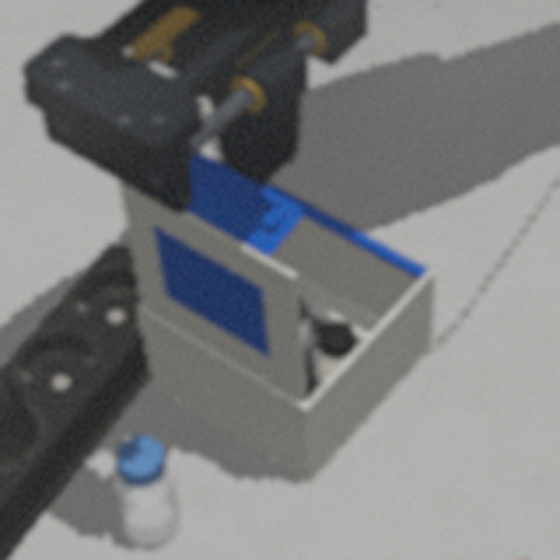

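The finger is on the tab, which is bending down, and the lid still stands. I keep pressing.

Emit:
step_arm:
  motion:
    - {"dx": 0, "dy": 0, "dz": 0.03, "wx": 0, "wy": 0, "wz": 0, "claw": 0}
    - {"dx": 0, "dy": 0, "dz": 0.06, "wx": 0, "wy": 0, "wz": 0, "claw": 0}
    - {"dx": 0, "dy": 0, "dz": 0.09, "wx": 0, "wy": 0, "wz": 0, "claw": 0}
    - {"dx": 0, "dy": 0, "dz": 0.12, "wx": 0, "wy": 0, "wz": 0, "claw": 0}
    - {"dx": 0, "dy": 0, "dz": 0.15, "wx": 0, "wy": 0, "wz": 0, "claw": 0}
    - {"dx": 0, "dy": 0, "dz": 0.18, "wx": 0, "wy": 0, "wz": 0, "claw": 0}
    - {"dx": 0, "dy": 0, "dz": 0.21, "wx": 0, "wy": 0, "wz": 0, "claw": 0}
    - {"dx": 0, "dy": 0, "dz": 0.24, "wx": 0, "wy": 0, "wz": 0, "claw": 0}

```text
clock: 3.45
tool_pos: [0.5208, 0.4021, 0.1364]
eef_rot: [0.263, 0.965, 0.0, 0.0]
contact_force: [0.8, -0.2, 2.4]
opening: 0.005
finger_force: 0.7
```

```bash
python3 st.py
cat > lid.py <<'E'
import sys
from h import *
tag=sys.argv[1]; snap('scene',tag)
b=np.load('box.npz');P,C,px=cloud(tag);C=C.astype(int);d=P[:,:2]-b['org'];B=np.c_[d@b['x'],d@b['y'],P[:,2]]*1e3
near=(abs(B[:,0])<100)&(abs(B[:,1])<60)
w=near&(B[:,2]>70)&(abs(B[:,1])<47)&(B[:,0]>-60)
# back face of lid: blue panel dark + white
bl=near&(C[:,2]>C[:,0]+50)&(B[:,2]>55)
for lo in range(64,190,8):
    k=w&(B[:,2]>=lo)&(B[:,2]<lo+8); kb=bl&(abs(B[:,1])<34)&(B[:,2]>=lo)&(B[:,2]<lo+8)
    print(lo,'max x %.1f'%(np.percentile(B[k,0],95) if k.any() else -1),'blue',kb.sum(),np.percentile(B[kb,0],[3,50,97]).round(1) if kb.any() else '')
E
python3 lid.py s2
```

```text
t 3.45 box mm [ 12.2  -0.9 136.4] F [ 0.77 -0.16  2.38] toolx [-0.862  0.507 -0.   ] z [ 0.001  0.001 -1.   ] yawerr -0.02 op 0.004850358945140735
64 max x 47.2 blue 0 
72 max x 47.2 blue 0 
80 max x 47.9 blue 17 [46.  47.3 47.9]
88 max x 48.5 blue 74 [46.9 47.8 48.9]
96 max x 48.8 blue 81 [46.8 48.1 49.2]
104 max x 49.5 blue 82 [47.5 48.5 49.6]
112 max x 49.9 blue 85 [48.1 49.1 50. ]
120 max x 50.3 blue 72 [48.4 49.5 50.5]
128 max x 50.5 blue 20 [49.1 50.  51.6]
136 max x 50.5 blue 25 [24.8 27.4 32.9]
144 max x 50.5 blue 194 [29.9 37.6 45.3]
152 max x 50.7 blue 9 [37.2 38.2 44.6]
160 max x 27.6 blue 0 
168 max x 29.1 blue 0 
176 max x 29.8 blue 0 
184 max x 29.8 blue 0
```

Emit:
step_arm:
  motion:
    - {"dx": 0, "dy": 0.02, "dz": 0.03, "wx": 0, "wy": 0, "wz": 0, "claw": 0}
    - {"dx": 0, "dy": 0.04, "dz": 0.06, "wx": 0, "wy": 0, "wz": 0, "claw": 0}
    - {"dx": 0, "dy": 0.05, "dz": 0.08, "wx": 0, "wy": 0, "wz": 0, "claw": 0}
    - {"dx": 0, "dy": 0.05, "dz": 0.08, "wx": 0, "wy": 0, "wz": 0, "claw": 0}

```text
clock: 3.9
tool_pos: [0.5224, 0.4051, 0.1295]
eef_rot: [0.263, 0.965, -0.0, -0.0]
contact_force: [-0.9, -0.8, 0.4]
opening: 0.003
finger_force: 0.5
```

Emit:
step_arm:
  motion:
    - {"dx": 0, "dy": -0.05, "dz": -0.1, "wx": 0, "wy": 0, "wz": 0, "claw": 0}
    - {"dx": 0, "dy": -0.05, "dz": -0.4, "wx": 0, "wy": 0, "wz": 0, "claw": 0}
    - {"dx": 0, "dy": 0, "dz": -0.8, "wx": 0, "wy": 0, "wz": 0, "claw": 0}
    - {"dx": 0, "dy": 0, "dz": -0.8, "wx": 0, "wy": 0, "wz": 0, "claw": 0}

```text
clock: 4.3
tool_pos: [0.525, 0.408, 0.1992]
eef_rot: [0.263, 0.965, 0.005, 0.003]
contact_force: [1.5, 0.8, -0.3]
opening: 0.006
finger_force: 0.0
```

```bash
python3 st.py; python3 lid.py s3
```

```text
t 4.3 box mm [ 19.5  -1.5 199.2] F [ 1.51  0.81 -0.27] toolx [-0.862  0.507 -0.003] z [ 0.008  0.008 -1.   ] yawerr -0.03 op 0.006248044053715275
64 max x 47.2 blue 0 
72 max x 47.2 blue 0 
80 max x 48.0 blue 18 [46.3 47.1 47.6]
88 max x 48.7 blue 76 [46.4 47.7 48.9]
96 max x 49.0 blue 75 [47.4 48.1 49.1]
104 max x 49.3 blue 84 [47.5 48.5 49.8]
112 max x 49.8 blue 80 [48.1 48.9 49.9]
120 max x 50.3 blue 87 [48.3 49.4 50.6]
128 max x 50.7 blue 14 [49.6 50.3 50.6]
136 max x 50.9 blue 0 
144 max x 50.8 blue 306 [24.  37.5 45.7]
152 max x 50.6 blue 123 [32.4 37.3 47.1]
160 max x -1.0 blue 0 
168 max x -1.0 blue 0 
176 max x -1.0 blue 0 
184 max x -1.0 blue 0
```

Run:
```python
from h import *
b=np.load('box.npz')
for tag in ['s0','s3']:
    P,C,px=cloud(tag);C=C.astype(int);d=P[:,:2]-b['org'];B=np.c_[d@b['x'],d@b['y'],P[:,2]]*1e3
    k=(C[:,2]>C[:,0]+50)&(B[:,2]>135)&(abs(B[:,1])<30)&(B[:,0]<60)&(B[:,0]>10);q=B[k]
    for lo in range(16,52,3):
        m=(q[:,0]>=lo)&(q[:,0]<lo+3)
        if m.any(): print(tag,lo+1.5,m.sum(),np.percentile(q[m,2],[10,50,90]).round(1))
```

```text
s0 20.5 7 [165.8 166.4 166.8]
s0 23.5 71 [165.4 166.5 168.1]
s0 26.5 78 [164.2 165.8 167.6]
s0 29.5 76 [162.9 164.9 166.4]
s0 32.5 71 [162.  164.2 165.5]
s0 35.5 96 [156.9 163.1 164.8]
s0 38.5 140 [155.8 157.9 163.7]
s0 41.5 90 [153.  155.1 156.7]
s0 44.5 15 [153.6 154.8 155.7]
s3 20.5 1 [146. 146. 146.]
s3 23.5 20 [146.3 147.1 147.8]
s3 26.5 40 [147.3 148.4 149.4]
s3 29.5 31 [148.2 150.  151.2]
s3 32.5 43 [149.9 152.  153.2]
s3 35.5 59 [149.1 152.7 154.3]
s3 38.5 89 [149.5 151.5 154.7]
s3 41.5 53 [149.6 150.3 151.4]
s3 44.5 55 [150.  151.3 152.3]
s3 47.5 17 [151.7 152.2 153.1]
```

Springback left the tab at about -0.2 rad, judging by the ramp's slope change. Next I go behind the lid.

Emit:
step_arm:
  motion:
    - {"dx": 0, "dy": 0.4, "dz": -0.05, "wx": 0, "wy": 0, "wz": 0, "claw": 0}
    - {"dx": 0, "dy": 0.85, "dz": -0.05, "wx": 0, "wy": 0, "wz": 0, "claw": 0}
    - {"dx": 0, "dy": 0.85, "dz": -0.05, "wx": 0, "wy": 0, "wz": 0, "claw": 0}
    - {"dx": 0, "dy": 0.85, "dz": 0.3, "wx": 0, "wy": 0, "wz": 0, "claw": 0}
    - {"dx": 0, "dy": 0.85, "dz": 0.8, "wx": 0, "wy": 0, "wz": 0, "claw": 0}
    - {"dx": 0, "dy": 0.85, "dz": 0.8, "wx": 0, "wy": 0, "wz": 0, "claw": 0}
    - {"dx": 0, "dy": 0.85, "dz": 0.8, "wx": 0, "wy": 0, "wz": 0, "claw": 0}

```text
clock: 5.05
tool_pos: [0.5562, 0.4629, 0.1294]
eef_rot: [0.263, 0.965, -0.001, -0.001]
contact_force: [0.4, 0.1, 0.1]
opening: 0.007
finger_force: 0.0
```

```bash
python3 st.py
```

```text
t 5.05 box mm [ 82.6  -0.6 129.4] F [0.4  0.12 0.11] toolx [-0.862  0.507  0.001] z [-0.002 -0.002 -1.   ] yawerr -0.02 op 0.0072061646342745315
```

Emit:
step_arm:
  motion:
    - {"dx": 0, "dy": -0.15, "dz": 0, "wx": 0, "wy": 0, "wz": 0, "claw": 0}
    - {"dx": 0, "dy": -0.25, "dz": 0, "wx": 0, "wy": 0, "wz": 0, "claw": 0}
    - {"dx": 0, "dy": -0.36, "dz": 0, "wx": 0, "wy": 0, "wz": 0, "claw": 0}
    - {"dx": 0, "dy": -0.47, "dz": 0.01, "wx": 0, "wy": 0, "wz": 0, "claw": 0}
    - {"dx": 0, "dy": -0.58, "dz": 0.05, "wx": 0, "wy": 0, "wz": 0, "claw": 0}
    - {"dx": 0, "dy": -0.68, "dz": 0.1, "wx": 0, "wy": 0, "wz": 0, "claw": 0}
    - {"dx": 0, "dy": -0.77, "dz": 0.17, "wx": 0, "wy": 0, "wz": 0, "claw": 0}
    - {"dx": 0, "dy": -0.86, "dz": 0.24, "wx": 0, "wy": 0, "wz": 0, "claw": 0}

```text
clock: 5.85
tool_pos: [0.5224, 0.4043, 0.1113]
eef_rot: [0.263, 0.965, 0.001, 0.001]
contact_force: [0.9, 0.4, 1.5]
opening: 0.005
finger_force: 1.0
```

```bash
python3 st.py
```

```text
t 5.85 box mm [ 14.9  -1.1 111.3] F [0.91 0.4  1.47] toolx [-0.862  0.507 -0.001] z [ 0.001  0.001 -1.   ] yawerr -0.03 op 0.0050359245561585
```

Emit:
step_arm:
  motion:
    - {"dx": 0, "dy": -0.07, "dz": 0.07, "wx": 0, "wy": 0, "wz": 0, "claw": 0}
    - {"dx": 0, "dy": -0.15, "dz": 0.13, "wx": 0, "wy": 0, "wz": 0, "claw": 0}
    - {"dx": 0, "dy": -0.23, "dz": 0.19, "wx": 0, "wy": 0, "wz": 0, "claw": 0}
    - {"dx": 0, "dy": -0.29, "dz": 0.24, "wx": 0, "wy": 0, "wz": 0, "claw": 0}
    - {"dx": 0, "dy": -0.33, "dz": 0.28, "wx": 0, "wy": 0, "wz": 0, "claw": 0}
    - {"dx": 0, "dy": -0.33, "dz": 0.28, "wx": 0, "wy": 0, "wz": 0, "claw": 0}

```text
clock: 6.45
tool_pos: [0.5078, 0.3807, 0.0876]
eef_rot: [0.263, 0.965, -0.001, -0.001]
contact_force: [-0.0, -0.5, -0.4]
opening: 0.008
finger_force: 0.0
```

```bash
python3 st.py
python3 - <<'E'
from h import *
for n in ('scene','top'): snap(n,n[0]+'4')
a=cv2.imread('pics/s4.png')[150:310,190:350];b=cv2.imread('pics/t4.png')[140:260,200:320]
o=np.hstack([cv2.resize(a,(400,400),interpolation=2),cv2.resize(b,(400,400),interpolation=2)]);cv2.imwrite('pics/c4.png',o)
E
```

```text
t 6.45 box mm [-12.8  -0.5  87.6] F [-0.03 -0.51 -0.36] toolx [-0.862  0.507  0.001] z [-0.002 -0.002 -1.   ] yawerr -0.02 op 0.007841412021190187
```

View pics/c4.png

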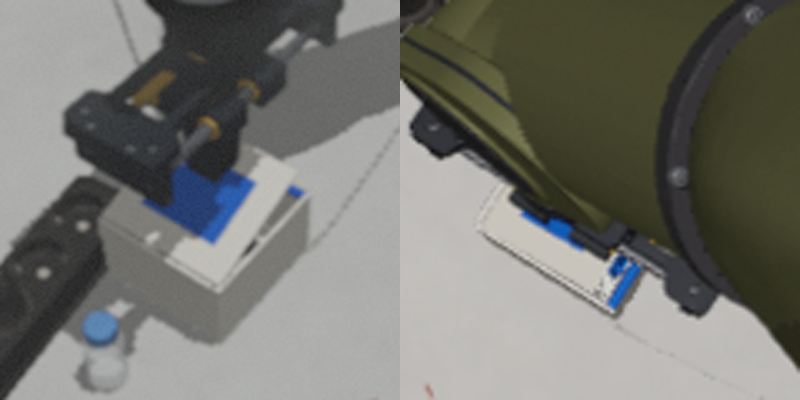

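The lid is about 20° open and the tab sits over the inner side of the rim. I keep lowering it.

Emit:
step_arm:
  motion:
    - {"dx": 0, "dy": -0.02, "dz": 0.05, "wx": 0, "wy": 0, "wz": 0, "claw": 0}
    - {"dx": 0, "dy": -0.04, "dz": 0.09, "wx": 0, "wy": 0, "wz": 0, "claw": 0}
    - {"dx": 0, "dy": -0.05, "dz": 0.12, "wx": 0, "wy": 0, "wz": 0, "claw": 0}
    - {"dx": 0, "dy": -0.06, "dz": 0.15, "wx": 0, "wy": 0, "wz": 0, "claw": 0}
    - {"dx": 0, "dy": -0.06, "dz": 0.15, "wx": 0, "wy": 0, "wz": 0, "claw": 0}

```text
clock: 7.05
tool_pos: [0.506, 0.3774, 0.076]
eef_rot: [0.263, 0.965, -0.0, -0.0]
contact_force: [-0.6, 0.6, 0.4]
opening: 0.002
finger_force: 0.1
```

Emit:
step_arm:
  motion:
    - {"dx": 0, "dy": 0, "dz": 0.03, "wx": 0, "wy": 0, "wz": 0, "claw": 0}
    - {"dx": 0, "dy": 0, "dz": 0.06, "wx": 0, "wy": 0, "wz": 0, "claw": 0}
    - {"dx": 0, "dy": 0, "dz": 0.09, "wx": 0, "wy": 0, "wz": 0, "claw": 0}
    - {"dx": 0, "dy": 0, "dz": 0.09, "wx": 0, "wy": 0, "wz": 0, "claw": 0}

```text
clock: 7.45
tool_pos: [0.5056, 0.3766, 0.0695]
eef_rot: [0.263, 0.965, -0.001, -0.0]
contact_force: [-1.7, -1.3, 5.0]
opening: 0.003
finger_force: 2.5
```

```bash
python3 st.py;python3 - <<'E'
from h import *
snap('scene','s5')
b=np.load('box.npz');P,C,px=cloud('s5');C=C.astype(int);d=P[:,:2]-b['org'];B=np.c_[d@b['x'],d@b['y'],P[:,2]]*1e3
for lo in range(-66,60,6):
    k=(B[:,0]>=lo)&(B[:,0]<lo+6)&(B[:,1]>-45)&(B[:,1]<45)&(B[:,2]>40)&(B[:,2]<120)
    bl=k&(C[:,2]>C[:,0]+50)
    print(lo+3,k.sum(),np.percentile(B[k,2],[5,25,50]).round(1) if k.any() else '',bl.sum(),np.median(B[bl,2]).round(1) if bl.any() else '')
E
```

```text
t 7.45 box mm [-17.4  -0.7  69.5] F [-1.67 -1.27  4.97] toolx [-0.862  0.507  0.   ] z [-0.001 -0.002 -1.   ] yawerr -0.03 op 0.0034097598417534105
-63 0  0 
-57 0  0 
-51 10 [43.1 46.8 58.5] 1 59.4
-45 43 [59.5 69.5 70.4] 0 
-39 71 [69.1 69.9 71. ] 0 
-33 84 [68.5 69.4 70.6] 0 
-27 101 [68.2 69.4 70.5] 3 68.6
-21 94 [67.6 68.8 69.8] 34 69.2
-15 99 [66.9 68.3 69.1] 38 68.9
-9 127 [66.8 67.7 68.9] 56 68.3
-3 246 [66.  67.6 75.4] 81 67.7
3 125 [65.3 66.3 67.3] 92 67.4
9 110 [64.8 65.8 66.4] 74 66.8
15 97 [63.6 65.3 65.9] 62 66.2
21 107 [63.2 64.4 65.3] 58 65.5
27 167 [62.5 63.4 64.2] 0 
33 173 [61.9 63.  63.9] 0 
39 180 [60.7 62.4 63.1] 0 
45 380 [41.8 47.3 54.5] 0 
51 116 [44.5 55.  61.7] 0 
57 2 [41.3 41.8 42.4] 0
```

Emit:
step_arm:
  motion:
    - {"dx": 0, "dy": -0.02, "dz": 0.02, "wx": 0, "wy": 0, "wz": 0, "claw": 0}
    - {"dx": 0, "dy": -0.03, "dz": 0.04, "wx": 0, "wy": 0, "wz": 0, "claw": 0}
    - {"dx": 0, "dy": -0.03, "dz": 0.06, "wx": 0, "wy": 0, "wz": 0, "claw": 0}
    - {"dx": 0, "dy": -0.03, "dz": 0.06, "wx": 0, "wy": 0, "wz": 0, "claw": 0}

```text
clock: 7.9
tool_pos: [0.5047, 0.3759, 0.0642]
eef_rot: [0.262, 0.965, 0.0, -0.0]
contact_force: [-0.8, 1.5, 3.2]
opening: 0.008
finger_force: 1.2
```

Emit:
step_arm:
  motion:
    - {"dx": 0, "dy": 0, "dz": 0.02, "wx": 0, "wy": 0, "wz": 0, "claw": 0}
    - {"dx": 0, "dy": 0, "dz": 0.04, "wx": 0, "wy": 0, "wz": 0, "claw": 0}
    - {"dx": 0, "dy": 0, "dz": 0.04, "wx": 0, "wy": 0, "wz": 0, "claw": 0}

```text
clock: 8.2
tool_pos: [0.5046, 0.3761, 0.0626]
eef_rot: [0.262, 0.965, 0.0, -0.0]
contact_force: [-3.5, -1.0, 14.0]
opening: 0.002
finger_force: 7.0
```

Emit:
step_arm:
  motion:
    - {"dx": 0, "dy": 0, "dz": 0.01, "wx": 0, "wy": 0, "wz": 0, "claw": 0}
    - {"dx": 0, "dy": 0, "dz": 0.01, "wx": 0, "wy": 0, "wz": 0, "claw": 0}

```text
clock: 8.4
tool_pos: [0.5046, 0.376, 0.0625]
eef_rot: [0.262, 0.965, 0.0, -0.0]
contact_force: [-5.3, -1.4, 19.9]
opening: 0.008
finger_force: 9.3
```

Emit:
step_arm:
  motion:
    - {"dx": 0, "dy": 0, "dz": 0.01, "wx": 0, "wy": 0, "wz": 0, "claw": 0}
    - {"dx": 0, "dy": 0, "dz": 0.01, "wx": 0, "wy": 0, "wz": 0, "claw": 0}

```text
clock: 8.6
tool_pos: [0.5046, 0.376, 0.0624]
eef_rot: [0.262, 0.965, 0.0, 0.0]
contact_force: [-6.5, -2.0, 24.8]
opening: 0.009
finger_force: 11.8
```

```bash
python3 st.py;cat > prof.py <<'E'
import sys
from h import *
tag=sys.argv[1];snap('scene',tag)
b=np.load('box.npz');P,C,px=cloud(tag);C=C.astype(int);d=P[:,:2]-b['org'];B=np.c_[d@b['x'],d@b['y'],P[:,2]]*1e3
for lo in range(-54,54,9):
    k=(B[:,0]>=lo)&(B[:,0]<lo+9)&(B[:,1]>-42)&(B[:,1]<42)&(B[:,2]>54)&(B[:,2]<120)
    print(lo+4.5,k.sum(),np.percentile(B[k,2],[5,25,50]).round(1) if k.any() else '')
E
python3 prof.py s6
```

```text
t 8.6 box mm [-18.4  -0.1  62.4] F [-6.46 -1.97 24.78] toolx [-0.862  0.506 -0.   ] z [ 0.     0.001 -1.   ] yawerr 0.0 op 0.008664787278982566
-49.5 70 [58.7 59.3 60. ]
-40.5 90 [60.8 61.9 62.7]
-31.5 122 [60.7 62.1 63.2]
-22.5 114 [61.  62.6 63.4]
-13.5 134 [61.4 62.7 63.6]
-4.5 287 [61.5 63.  64.8]
4.5 155 [61.1 62.3 63.3]
13.5 132 [61.5 62.5 63. ]
22.5 130 [60.8 62.  62.9]
31.5 226 [60.7 62.  62.8]
40.5 237 [60.7 61.7 62.7]
49.5 171 [54.4 57.5 62.3]
```

It is on the hard stop and level. I retract and check that it stays latched.

Emit:
step_arm:
  motion:
    - {"dx": 0, "dy": 0, "dz": -0.05, "wx": 0, "wy": 0, "wz": 0, "claw": 0}
    - {"dx": 0, "dy": 0, "dz": -0.2, "wx": 0, "wy": 0, "wz": 0, "claw": 0}
    - {"dx": 0, "dy": 0, "dz": -0.6, "wx": 0, "wy": 0, "wz": 0, "claw": 0}
    - {"dx": 0, "dy": 0, "dz": -1, "wx": 0, "wy": 0, "wz": 0, "claw": 0}
    - {"dx": 0, "dy": 0, "dz": -1, "wx": 0, "wy": 0, "wz": 0, "claw": 0}

```text
clock: 9.15
tool_pos: [0.5076, 0.3769, 0.1437]
eef_rot: [0.263, 0.965, 0.003, 0.002]
contact_force: [0.4, 0.7, 1.4]
opening: 0.004
finger_force: 0.0
```

Emit:
step_arm:
  motion:
    - {"dx": 0.5, "dy": 0, "dz": -0.3, "wx": 0, "wy": 0, "wz": 0, "claw": 0}
    - {"dx": 1, "dy": 0, "dz": -0.6, "wx": 0, "wy": 0, "wz": 0, "claw": 0}
    - {"dx": 1, "dy": 0, "dz": -0.6, "wx": 0, "wy": 0, "wz": 0, "claw": 0}

```text
clock: 9.45
tool_pos: [0.4307, 0.4219, 0.19]
eef_rot: [0.258, 0.966, 0.003, -0.002]
contact_force: [-0.3, 0.4, 0.7]
opening: 0.004
finger_force: 0.0
```

Emit:
step_arm:
  motion:
    - {"dx": 0.5, "dy": 0, "dz": 0, "wx": 0, "wy": 0, "wz": 0, "claw": 0}
    - {"dx": 1, "dy": 0, "dz": 0, "wx": 0, "wy": 0, "wz": 0, "claw": 0}
    - {"dx": 1, "dy": 0, "dz": 0, "wx": 0, "wy": 0, "wz": 0, "claw": 0}

```text
clock: 9.75
tool_pos: [0.3605, 0.4603, 0.1869]
eef_rot: [0.258, 0.966, 0.0, -0.003]
contact_force: [-0.1, 0.7, -0.2]
opening: 0.007
finger_force: 0.0
```

```bash
python3 st.py; python3 prof.py s7
python3 - <<'E'
from h import *
snap('top','t7')
a=cv2.imread('pics/s7.png')[150:310,190:350];b=cv2.imread('pics/t7.png')[140:260,200:320]
cv2.imwrite('pics/c7.png',np.hstack([cv2.resize(a,(400,400),interpolation=2),cv2.resize(b,(400,400),interpolation=2)]))
E
```

```text
t 9.75 box mm [-18.7 166.9 186.9] F [-0.13  0.69 -0.22] toolx [-0.867  0.498  0.005] z [-0.005  0.002 -1.   ] yawerr 0.53 op 0.0065535542697930235
-49.5 127 [58.9 59.5 60.3]
-40.5 195 [60.8 61.8 62.7]
-31.5 197 [61.1 62.2 62.8]
-22.5 199 [61.4 62.5 63.1]
-13.5 201 [61.  62.3 63. ]
-4.5 272 [61.5 62.6 63.5]
4.5 221 [61.3 62.4 63.1]
13.5 219 [61.4 62.4 63.2]
22.5 236 [61.  62.3 63.1]
31.5 226 [60.9 62.  62.7]
40.5 242 [60.5 61.8 62.7]
49.5 179 [54.5 57.3 62.2]
```

View pics/c7.png

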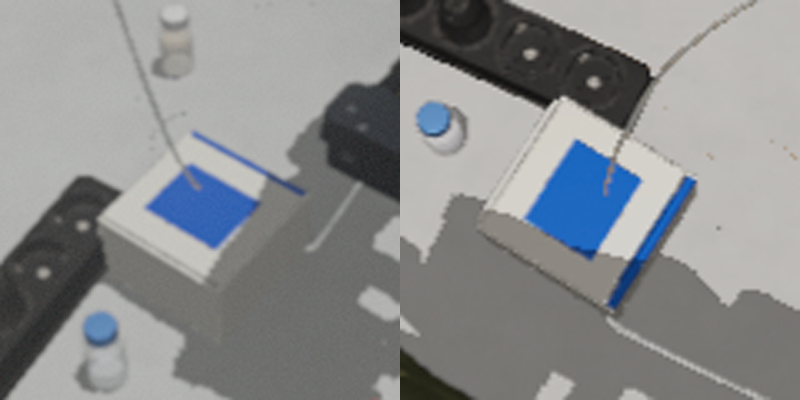

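The lid is flat at 61–62 mm behind the exposed rim, with no tab outside. Both vials are standing.

```bash
python3 -c "from plant import workorder; print(workorder.finish_job())"
```

```text
the job is handed in; nothing more can be done
None
```

The job is handed in: the box is shut flat with the tab inside the rim, it stayed closed after the arm let go (I didn't pull on the lid to test the latch), the highest press reading was about 26 N, both loose vials are still standing, and the clock was about 10 s.

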